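Hang a lens carrier on the sloped drying rail

ROBOT

A 6-joint arm with a two-finger parallel gripper is mounted at the origin on a cart in front of the work surface, level with it; the furniture and walls round the work are solid. World frame = base frame: x ahead of the robot, y to its left, z up, the work surface at z = 0. Lengths are in m, angles in rad, forces in N, time in s.
With the tool pointing down it reaches from about 0.275 to 0.875 m from the base axis. Payload 12.5 kg.
Tool frame: the origin (TCP) lies on the centre line of the jaws, within the pads' length; the fingertips stand r.finger_overhang ahead of it and the grasp point (between the pads) lies 3 mm ahead of it (r.finger_overhang is the distance from the TCP to the fingertips, in m); z points along the fingers, y is the line along which they close (so a half turn about z gives the same grasp; the last joint's range is limited). The gripper opens to 85 mm and grips with 20 to 120 N. Pads are 22 mm wide; open, the fingers measure 114 mm over their backs; the gripper's body (76 mm by 85 mm) begins 54 mm behind the grasp point. The pads swing forward as they close: fully open they stand 13 mm farther back than shut.
Start: joints at [-1.29, 0.351, 1.652, -0, 1.139, -0.085], TCP at [0.197, -0.514, 0.253] pointing down, gripper open.
Joint ranges: [-2.75, 2.75], [-0.79, 2.1], [0.01, 2.65], [-1.57, 4.71], [0.07, 3.14], [-2.87, 2.87]. Speed limits (rad/s): [2.22, 2.22, 2.79, 3.14, 3.14, 3.14].

INTERFACE

Orientations are given as a unit quaternion [x, y, z, w].
In Python, from cell import r, optics gives the robot as it stands. The module is installed in compiled form; this text tells all that it offers. Calls block until the motion is done:
- r.move_to(position, orientation): joint-space move of the TCP to a pose.
- r.move_linear(position, rot=None, vel=0.15): straight line of the TCP; rot=None keeps the orientation; vel is the mean speed in m/s.
- r.set_joints(angles): joint-space move.
- r.set_gripper(opening, squeeze=None): opening from 0.0 (shut) to 1.0 (fully open); squeeze is the grip in N (None keeps the last); returns when the fingers have stopped.
- r.sleep(seconds).
- r.inverse_kinematics(position, orientation): joint angles nearest the present ones, or None.
- optics.get_image(name): name is "side" or "top" or "wrist"; returns a dict with "pixels" (400x640x3 uint8, red, green, blue), "depth" (400x640 float32, m along the optical axis (not along the pixel's ray), 0 where there is no reading), "fx", "fy", "cx", "cy" (pixels), "camera_from_world" (4x4, takes a point from world to camera coordinates); the wrist camera has in their place "mount" (4x4, takes a point from camera to tool coordinates, whose origin is the TCP and whose axes are the flange's). Camera axes: x right, y down, z forward; pixel columns grow to the right and rows downward; lengths in m; the calibration is good to about 2 mm. A picture is of the moment at which its call begins: read the wrist's pose just before it.
A pose or a line that the arm cannot do raises r.PlanningError and nothing moves.
- r.hand_in(): hands the job in; it is judged then, once.
Readings, each from a call of its own:
- r.current_t(): time.
- r.current_q(): joint angles.
- r.current_qvel(): joint speeds.
- r.current_effort(): joint torques, N m.
- r.current_tool_pos(): TCP position.
- r.current_ee_rot(): TCP orientation.
- r.current_contact_force(): force on the tool from outside, world axes, zero at the start.
- r.current_torque(): the same for the moment, N m.
- r.current_opening(): opening from 0.0 (shut) to 1.0 (fully open).
- r.current_finger_force(): force on a finger pad.
Only numpy, scipy, OpenCV 4.12 (cv2) and the standard library are available. Lean on these libraries where they do the work, as an engineer would, in place of code of your own. Each camera call takes 0.05 s, during which the arm holds its last target. There are 200 camera calls.

TASK

Take the roller carrier with the two lenses by its black grip tab and press it down gently onto the sloped drying rail near the rail's high end, until its two sprung gates snap shut under the bar and the rollers sit on it. Then let go at the high end, so that the carrier runs down by itself, and see that it comes to rest against the rubber stop. Never push on the rail harder than 25 N, do not tip the carrier over, and leave the tape roll, the sanding block and the tin where they are.

Things in the scene. Friction and masses are not known exactly. Their poses are not given: they have to be found in the camera images.
- carrier: loose roller carrier, 0.28 kg: an inverted U, alike from front and back, 64 x 64 mm, 150 mm high, standing on two foot bars. Origin: centre of its underside; y along the carrier (the way it rolls), x across, z up. Side plates 40 mm apart inside, foot bars 36 mm, open below and at both ends. A lens on the outside of each leg. Sprung gates close the U below two white rollers.
- carrier_tab (a point): centre of the carrier's black grip tab, 130 mm above the carrier's origin, axes as the carrier's. The tab is 14 mm thick in x, 30 mm in y, and stands from 109 to 149 mm on a flat crown of 48 x 60 mm. Take it across its 14 mm.
- carrier_seat (a point): point on the carrier's mid line 75 mm above its origin: where the bar's axis lies once the rollers sit on the bar. Rollers: axles along x at y = +-17 mm, 18 mm between flanges. They run with drag: on the rail the carrier rolls at 0.05 to 0.1 m/s.
- gate_a (a joint): gate on the carrier's +x side (rad): 0 shut, about 0.5 as the bar passes. The gates slope in and up from 51 to 61 mm above the origin and nearly meet. Pressed over a bar they fold up and aside (about 8 N in all), then spring back to 0 under it and keep it. First touch to rollers seated: about 22 mm down. The carrier's weight alone does not open them; unsnapped it does not roll.
- gate_b (a joint): the gate on the carrier's -x side, likewise (rad).
- rail_stand: fixed drying-rail stand; origin: centre of the underside of its base (46 mm in x, 370 in y, 8 thick), z up. A round bar, 12 mm thick, runs above its y axis between posts at y = +-160 mm and falls toward -y by 7 degrees. The posts are clamped at a new height each day: the bar's axis at y = 0 is 110 to 140 mm above the origin, not measured. The block on the high post reaches up to 175 mm.
- rail_load (a point): point on the bench right under the best place to hang the carrier, at y = +80 mm of the stand, x = 0, z = 0, axes as the stand's. The bar's axis is here 9.8 mm higher than at y = 0. The carrier's middle may be hung from 40 to 100 mm (the loading end).
- rail_stop (a point): point on the bench under the middle of a carrier that rests against the stop: y = -100 mm of the stand, x = 0, z = 0. The stop is a rubber plate across the bar, 56 mm wide, its upper face at y = -130 mm.
- tape_roll: loose roll of tape, 70 mm across, 19 mm high; bystander. Origin: centre of its underside.
- sanding_block: loose sanding block, 46 x 76 x 26 mm; bystander. Origin: centre of its underside.
- part_tin: loose round tin, 67 mm across, 32 mm high; bystander. Origin: centre of its underside.

How it is judged:
By the outcome, as a careful person would: the job done as asked, in the order asked, and still so for the second after the job is handed in, with the robot touching nothing.
It also fails if it takes over 48 s, if anything falls off the work surface, if the arm or the gripper's body presses on something with over 40 N, if the wrist force passes 120 N, or if a joint passes its speed limit or range.

## Working session

There is one attempt and no reset: what is moved stays moved. The work goes in short steps, each a Python script; the robot and the scene stay as the last script left them, time stands still between calls to the robot, and variables do not carry over. Pictures are saved under pics/ and viewed, at most 10 in all, crops included, and the job is handed in when it is done.

```bash
mkdir -p pics; cat > h.py <<'E'
import numpy as np, cv2
from cell import r, optics
def world(im):
    K=im; d=im["depth"]; v,u=np.mgrid[:400,:640]
    P=np.stack([(u-K["cx"])/K["fx"]*d,(v-K["cy"])/K["fy"]*d,d,np.ones_like(d)],-1)
    return (P@np.linalg.inv(K["camera_from_world"]).T)[...,:3]
def save(im,n): cv2.imwrite("pics/"+n,cv2.cvtColor(im["pixels"],cv2.COLOR_RGB2BGR))
E
python3 - <<'E'
from h import *
for n in("side","top"):
    im=optics.get_image(n); save(im,n+"0.png"); np.savez(n+"0.npz",**im)
    print(n,np.linalg.inv(im["camera_from_world"]).round(3).tolist(),im["fx"])
print(r.current_t(),r.finger_overhang,r.current_ee_rot(),r.current_contact_force())
E
```

```text
side [[-0.998, -0.025, 0.049, 0.504], [-0.054, 0.638, -0.768, 0.528], [-0.012, -0.77, -0.638, 0.643], [0.0, 0.0, 0.0, 1.0]] 397.98000865784246
top [[-0.026, -0.986, 0.164, 0.38], [-0.999, 0.032, 0.032, -0.171], [-0.036, -0.163, -0.986, 1.046], [0.0, 0.0, 0.0, 1.0]] 437.5108227894195
0.1 0.022 [ 9.83326352e-01  1.81848915e-01 -4.12835390e-05 -5.05944914e-04] [ 0.18644421  0.26961073 -0.25612114]
```

View pics/top0.png

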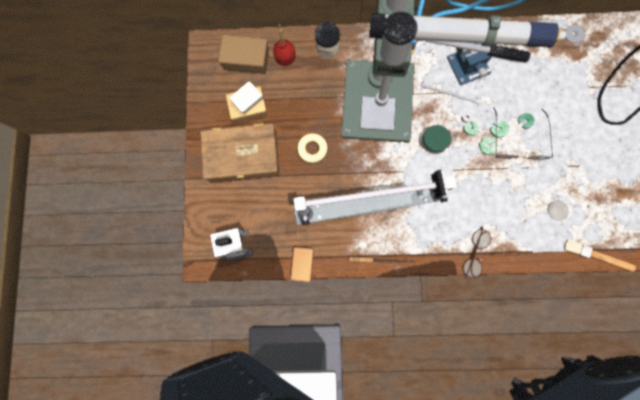

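View pics/side0.png

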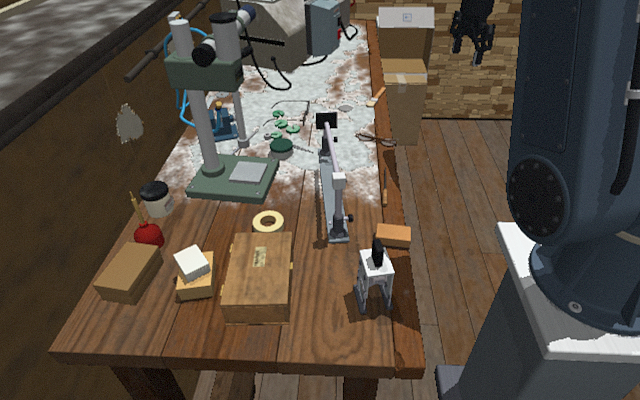

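The top view shows the carrier at about (227,242), and the rail running from (302,208), the white high block, to (442,186), the black stop. The side view shows the carrier upright at (376,275) with its tab at (377,248). The rail's near end is at (338,182) and its stop at (325,120). Next I'll measure these from depth.

```bash
cat > m.py <<'E'
from h import *
C=[]
for n in("top","side"):
    im=dict(np.load(n+"0.npz")); W=world(im); ok=im["depth"]>0
    rgb=im["pixels"].astype(int)
    u0,v0,u1,v1=(205,222,255,265) if n=="top" else (352,230,402,315)
    S=W[v0:v1,u0:u1].reshape(-1,3); c=rgb[v0:v1,u0:u1].reshape(-1,3)
    for a,b in((.1,.113),(.125,.16)):
        k=(S[:,2]>a)&(S[:,2]<b)
        if k.sum()>4:
            q=S[k]; rc=cv2.minAreaRect((q[:,:2]*1000).astype(np.float32))
            print(n,"carrier z",a,k.sum(),q.mean(0).round(4),np.median(q[:,2]).round(4),rc)
    # rail
    u0,v0,u1,v1=(290,165,455,225) if n=="top" else (305,105,360,250)
    S=W[v0:v1,u0:u1].reshape(-1,3)
    for a,b in((.003,.014),(.09,.165),(.165,.19)):
        k=(S[:,2]>a)&(S[:,2]<b)
        if k.sum()>4:
            q=S[k]; rc=cv2.minAreaRect((q[:,:2]*1000).astype(np.float32))
            print(n,"rail z",a,k.sum(),q.mean(0).round(4),rc)
    k=(S[:,2]>.09)&(S[:,2]<.19); q=S[k]; q=q[np.argsort(q[:,1])]
    print(q[::max(1,len(q)//25)].round(3).tolist())
    big=cv2.cvtColor(im["pixels"],cv2.COLOR_RGB2BGR)
    crop=big[165:270,200:460] if n=="top" else big[100:320,300:420]
    cv2.imwrite(f"pics/{n}c.png",cv2.resize(crop,None,fx=3 if n=="top" else 2.7,fy=3 if n=="top" else 2.7,interpolation=cv2.INTER_CUBIC))
E
python3 m.py
```

```text
top carrier z 0.1 485 [0.4463 0.0632 0.108 ] 0.1081 ((447.51080322265625, 65.15997314453125), (48.41085433959961, 60.66704177856445), 11.865580558776855)
top carrier z 0.125 122 [0.4464 0.0634 0.1458] 0.1482 ((447.21673583984375, 64.93486022949219), (14.469913482666016, 30.113704681396484), 11.354779243469238)
top rail z 0.003 2592 [ 0.538  -0.2745  0.0069] ((558.36865234375, -261.04962158203125), (394.17327880859375, 144.26451110839844), 88.01294708251953)
top rail z 0.09 1251 [ 0.543  -0.3004  0.1381] ((530.4375, -259.96966552734375), (55.76284408569336, 341.0241394042969), 10.856389999389648)
top rail z 0.165 130 [ 0.5173 -0.1001  0.1686] ((517.6829223632812, -100.08505249023438), (26.272666931152344, 21.585302352905273), 6.915295124053955)
[[0.568, -0.426, 0.128], [0.569, -0.418, 0.128], [0.564, -0.409, 0.129], [0.549, -0.4, 0.143], [0.547, -0.396, 0.143], [0.541, -0.392, 0.14], [0.536, -0.39, 0.121], [0.577, -0.388, 0.143], [0.571, -0.385, 0.123], [0.549, -0.379, 0.125], [0.556, -0.356, 0.126], [0.543, -0.336, 0.128], [0.547, -0.314, 0.133], [0.537, -0.293, 0.133], [0.541, -0.27
[... 948 characters left out ...]
-97.85274505615234), (25.68756103515625, 22.18471908569336), 5.8679914474487305)
[[0.553, -0.403, 0.144], [0.526, -0.392, 0.112], [0.537, -0.39, 0.139], [0.534, -0.388, 0.117], [0.532, -0.387, 0.115], [0.526, -0.386, 0.106], [0.542, -0.385, 0.11], [0.581, -0.384, 0.142], [0.562, -0.382, 0.134], [0.557, -0.378, 0.122], [0.542, -0.331, 0.13], [0.545, -0.284, 0.133], [0.534, -0.244, 0.142], [0.53, -0.209, 0.147], [0.525, -0.176, 0.151], [0.518, -0.146, 0.154], [0.526, -0.105, 0.169], [0.528, -0.098, 0.144], [0.51, -0.094, 0.124], [0.514, -0.093, 0.106], [0.511, -0.092, 0.107], [0.516, -0.091, 0.127], [0.513, -0.089, 0.093], [0.526, -0.088, 0.144], [0.524, -0.087, 0.145], [0.526, -0.086, 0.149]]
```

```bash
cat > m2.py <<'E'
from h import *
from scipy.optimize import least_squares
for n in("top","side"):
    im=dict(np.load(n+"0.npz")); W=world(im)
    u0,v0,u1,v1=(290,165,455,225) if n=="top" else (305,105,360,250)
    S=W[v0:v1,u0:u1].reshape(-1,3)
    S=S[(S[:,2]>.1)&(S[:,1]>-.36)&(S[:,1]<-.13)&(abs(S[:,0]-.54)<.04)]
    def f(p,S=S):
        # axis x=p0+p1*(y+.2575), z=p2+tan7*cos*(..)
        a=np.array([p[0],-.2575,p[2]]); d=np.array([p[1],1,p[3]]); d/=np.linalg.norm(d)
        return np.linalg.norm(np.cross(S-a,d),axis=1)-.006
    s=least_squares(f,[.5374,-.13,.13,.122],loss="soft_l1",f_scale=.001)
    print(n,len(S),s.x.round(4),"yaw",np.degrees(np.arctan(-s.x[1])),"slope",np.degrees(np.arctan(s.x[3])),"med",np.median(abs(s.fun)))
E
python3 m2.py
```

```text
top 626 [ 0.5386 -0.1313  0.1344  0.1249] yaw 7.478569109122298 slope 7.119835002988721 med 0.0007754739986727292
side 240 [ 0.5365 -0.1347  0.1347  0.1245] yaw 7.670705103110995 slope 7.096626768438813 med 0.00038941566544656173
```

Both cameras agree on the bar: axis height 0.1346, yaw about 7.6°, slope 7.1°. Next I'll approach the carrier and check it with the wrist camera before grasping.

```bash
cat >> h.py <<'E'
from scipy.spatial.transform import Rotation as Ro
R0=Ro.from_matrix([[0,1,0],[1,0,0],[0,0,-1]])
H=.137   # TCP height in the carrier frame
def tool(p,yaw,pitch=0,h=H):
    Rc=Ro.from_euler("ZX",[yaw,pitch],degrees=True)
    return np.array(p)+Rc.apply([0,0,h]),(Rc*R0).as_quat()
def wrist():
    p=r.current_tool_pos();q=Ro.from_quat(r.current_ee_rot())
    im=optics.get_image("wrist"); T=np.eye(4);T[:3,:3]=q.as_matrix();T[:3,3]=p
    im["camera_from_world"]=np.linalg.inv(T@im["mount"]); return im
E
python3 - <<'E'
from h import *
p,q=tool([.4458,.0664,.1],11.9)
r.move_to(p,q)
im=wrist(); save(im,"w1.png"); W=world(im); S=W[im["depth"]>0]
S=S[np.hypot(S[:,0]-.4458,S[:,1]-.0664)<.045]
for a,b in((.1,.114),(.135,.156)):
    s=S[(S[:,2]>a)&(S[:,2]<b)]
    if len(s)>9: print(len(s),np.median(s[:,2]),cv2.minAreaRect((s[:,:2]*1000).astype(np.float32)))
print(r.current_t(),r.current_q(),r.current_opening())
E
```

```text
2928 0.10956612414269423 ((444.05584716796875, 68.2545166015625), (48.110050201416016, 59.53938293457031), 11.753427505493164)
805 0.15015969551362435 ((443.9440002441406, 68.2077407836914), (13.529813766479492, 30.064571380615234), 11.63343334197998)
2.4083 [ 4.32548200e-02  1.89744183e-01  1.91361534e+00 -4.09557798e-05
  1.03822703e+00 -1.63173247e-01] 0.9977806183481741
```

View pics/w1.png

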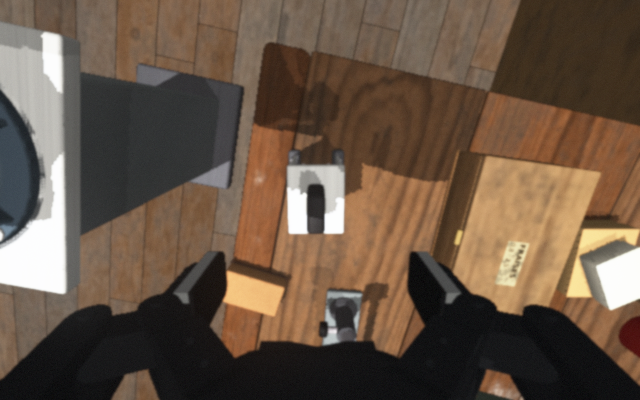

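The wrist view shows the carrier centred at about (316,198), with the tab at (316,208) between the open fingers. Its position agrees with the side camera, (0.444, 0.068), so I'll grasp there.

```bash
python3 - <<'E'
from h import *
c=[.4443,.0677]
r.move_to(*tool([*c,.06],11.7))
r.move_linear(tool([*c,0.],11.7)[0],vel=.1)
f0=r.current_contact_force(); print(f0)
r.set_gripper(0.0,squeeze=45)
print(r.current_opening()*85,r.current_finger_force(),r.current_contact_force(),r.current_t())
r.move_linear(tool([*c,.03],11.7)[0],vel=.1)
print(r.current_opening()*85,r.current_contact_force()-f0)
r.move_linear(tool([*c,.2],11.7)[0],vel=.2)
# loading pose: 78 mm up the bar, seat 75 mm above carrier origin, pitched as the bar
yaw=7.6; xw=lambda y:.5368-.1335*(y+.2575)
y=-.2575+.078*np.cos(np.radians(yaw)); 
for seat in (.13,):
    Rc=Ro.from_euler("ZX",[yaw,7.05],degrees=True)
    ax=np.array([xw(y),y,.1346+.1245*(y+.2575)])
    o=ax-Rc.apply([0,0,.075])+Rc.apply([0,0,.10])
    r.move_to(*tool(o,yaw,7.05))
print(ax,o,r.current_tool_pos(),r.current_contact_force(),r.current_opening()*85,r.current_t())
for n in("side","top"): 
    im=optics.get_image(n); save(im,n+"1.png"); np.savez(n+"1.npz",**im)
a=cv2.imread("pics/side1.png")[40:260,230:430]; cv2.imwrite("pics/side1c.png",cv2.resize(a,None,fx=2.7,fy=2.7,interpolation=2))
E
```

```text
[-0.1135863   0.55342264  0.06604995]
13.60484433432593 44.518189430236816 [0.59996149 0.15902625 2.22134479] 4.0917
13.181413806731586 [-0.63101395 -0.73543213 -3.17912763]
[ 0.52647847 -0.18018519  0.14422569] [ 0.52688429 -0.18322662  0.16903668] [ 0.52912607 -0.19880119  0.30500596] [-0.36071567  0.9398935  -2.50144865] 13.34531963401435 6.6333
```

View pics/side1c.png

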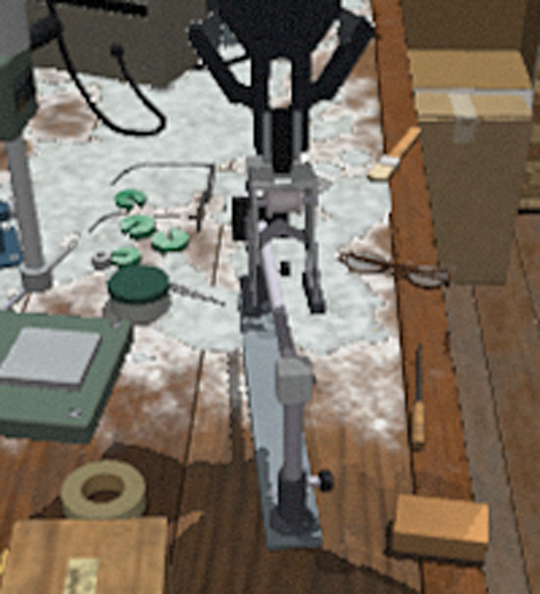

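The carrier hangs level with the bar and appears centred over it (crop (285,230)). I'll check its lateral offset against the bar within each camera.

```bash
python3 - <<'E'
from h import *
Rc=Ro.from_euler("ZX",[7.6,7.05],degrees=True); o=np.array([.52688,-.18323,.16904])
for n in("side","top"):
    im=dict(np.load(n+"1.npz")); S=world(im)[im["depth"]>0]
    P=Rc.inv().apply(S-o); k=np.all(abs(P-[0,0,.05])<[.05,.05,.058],axis=1); P=P[k]
    for a,b in((0,.03),(.03,.06),(.06,.09),(.09,.107)):
        s=P[(P[:,2]>a)&(P[:,2]<b)]
        if len(s)>9: print(n,a,len(s),np.percentile(s[:,0],[1,5,95,99]).round(4),np.percentile(s[:,1],[1,99]).round(4))
    print("top z",np.percentile(P[:,2],99))
    B=Rc.inv().apply(S-o); B=B[(abs(B[:,0])<.02)&(abs(B[:,2]+.025)<.015)&(B[:,1]>-.2)&(B[:,1]<.06)]
    if len(B)>9:
        print("bar",len(B),np.polyfit(B[:,1],B[:,0],1).round(4),np.percentile(B[:,0],[3,50,97]).round(4),np.percentile(B[:,2],[50,97]).round(4))
E
```

```text
side 0 225 [-0.031  -0.0297  0.0306  0.0318] [-0.0282  0.0332]
side 0.03 200 [-0.0258 -0.0236  0.0251  0.0257] [-0.0265  0.0316]
side 0.06 199 [-0.0232 -0.0212  0.023   0.0251] [-0.0214  0.0314]
side 0.09 185 [-0.0231 -0.021   0.0239  0.0251] [-0.0204  0.0318]
top z 0.10792005682236024
bar 232 [-0.      0.0005] [-0.0054  0.0007  0.0055] [-0.0199 -0.018 ]
top z 0.10739411816017894
bar 150 [0.0113 0.0024] [-0.004   0.001   0.0069] [-0.0203 -0.0164]
```

```bash
python3 - <<'E'
from h import *
Rc=Ro.from_euler("ZX",[7.6,7.05],degrees=True); n=Rc.apply([0,0,1]); ax=np.array([.52648,-.18019,.14423])
def go(d,v): r.move_linear(tool(ax+n*(d-.075),7.6,7.05)[0],vel=v)
go(.030,.1); r.sleep(.2); f0=r.current_contact_force()
d=.030; log=[]
while d>-.006:
    d-=.001 if d>.004 else .0005; go(d,.015)
    F=r.current_contact_force()-f0; fn=F@n; log.append((round(d*1000,1),*np.round(F,1)))
    if fn>15 or (d<.004 and fn>9): break
print(*log,sep="\n"); print(r.current_t(),r.current_opening()*85,r.current_torque())
for m in("side","wrist"): save(optics.get_image(m),m+"2.png")
a=cv2.imread("pics/side2.png")[40:260,230:430]; cv2.imwrite("pics/side2c.png",cv2.resize(a,None,fx=2.7,fy=2.7,interpolation=2))
E
```

```text
(29.0, np.float64(1.0), np.float64(-0.2), np.float64(-0.7))
(28.0, np.float64(-0.1), np.float64(-0.4), np.float64(-0.6))
(27.0, np.float64(-0.1), np.float64(-0.5), np.float64(-1.0))
(26.0, np.float64(-0.2), np.float64(-0.1), np.float64(-0.2))
(25.0, np.float64(1.1), np.float64(-0.7), np.float64(-1.4))
(24.0, np.float64(0.0), np.float64(-0.6), np.float64(-0.4))
(23.0, np.float64(0.0), np.float64(0.1), np.float64(-0.4))
(22.0, np.float64(-0.6), np.float64(-0.9), np.float64(-1.1))
(21.0, np.float64(1.4), np.float64(-0.7), np.float64(1.2))
(20.0, np.float64(-0.1), np.float64(-0.1), np.float64(1.1))
(19.0, np.float64(0.5), np.float64(-1.1), np.float64(2.3))
(18.0, np.float64(0.3), np.float64(-1.8), np.float64(2.5))
(17.0, np.float64(2.0), np.float64(-1.5), np.float64(2.2))
(16.0, np.float64(0.1), np.float64(-1.2), np.float64(3.9))
(15.0, np.float64(0.5), np.float64(-1.2), np.float64(3.2))
(14.0, np.float64(0.9), np.float64(-1.2), np.float64(4.8))
(13.0, np.float64(1.4), np.float64(-0.3), np.float64(4.7))
(12.0, np.float64(0.5), np.float64(-1.8), np.float64(4.8))
(11.0, np.float64(1.0), np
[... 394 characters left out ...]
float64(0.3), np.float64(-0.0), np.float64(0.3))
(3.5, np.float64(1.3), np.float64(-0.6), np.float64(-0.5))
(3.0, np.float64(0.4), np.float64(0.3), np.float64(-1.0))
(2.5, np.float64(0.4), np.float64(-0.6), np.float64(0.2))
(2.0, np.float64(0.4), np.float64(0.3), np.float64(-0.9))
(1.5, np.float64(-0.5), np.float64(0.1), np.float64(-0.1))
(1.0, np.float64(0.3), np.float64(-0.6), np.float64(0.4))
(0.5, np.float64(0.5), np.float64(-0.4), np.float64(-0.2))
(-0.0, np.float64(0.1), np.float64(-0.2), np.float64(0.5))
(-0.5, np.float64(0.0), np.float64(-1.1), np.float64(5.2))
(-1.0, np.float64(-2.1), np.float64(-1.0), np.float64(9.9))
16.7833 13.317467564696148 [-0.06900161  0.51550594  0.06795595]
```

View pics/side2c.png

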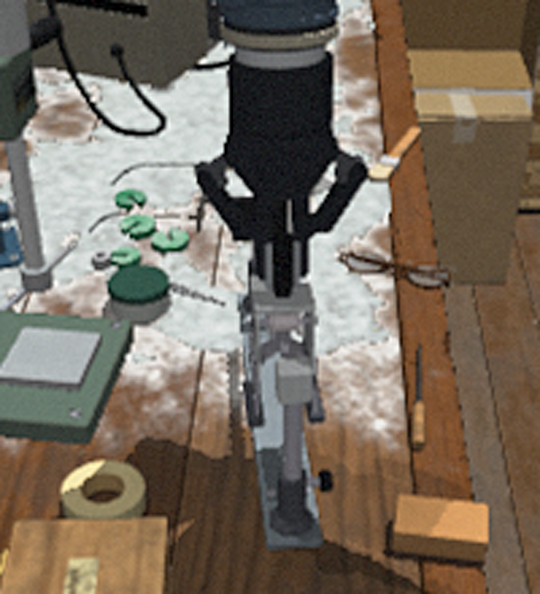

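The force profile fits the description: the gates opened from 21 to 11 mm, the force fell back to zero at 6 mm, and the rollers seated at 0 mm with 10 N. I'll unload, let go and retreat.

```bash
python3 - <<'E'
from h import *
Rc=Ro.from_euler("ZX",[7.6,7.05],degrees=True); n=Rc.apply([0,0,1]); ax=np.array([.52648,-.18019,.14423])
def go(d,v): r.move_linear(tool(ax+n*(d-.075),7.6,7.05)[0],vel=v)
go(0,.02); print(r.current_contact_force())
r.set_gripper(1.0); print(r.current_t())
go(.12,.12)
r.sleep(4)
p=r.current_tool_pos(); r.move_linear([p[0]-.12,p[1]+.15,p[2]+.05],vel=.2)
print(r.current_t(),r.current_contact_force())
o=np.array([.5368,-.2575,0]); Rz=Ro.from_euler("Z",7.6,degrees=True)
for k in range(2):
    for m in("side","top"):
        im=optics.get_image(m); save(im,f"{m}3{k}.png"); P=Rz.inv().apply(world(im)[im["depth"]>0]-o)
        s=P[(abs(P[:,0])<.04)&(abs(P[:,1])<.145)&(P[:,2]>.185)&(P[:,2]<.25)]
        c=P[(abs(P[:,0])<.04)&(abs(P[:,1])<.145)&(P[:,2]>.145)&(P[:,2]<.18)]
        print(m,len(s),s.mean(0).round(4) if len(s) else 0,np.percentile(c[:,1],[2,98]).round(4) if len(c) else 0)
    r.sleep(.7)
a=cv2.imread("pics/side31.png")[40:320,200:430]; b=cv2.imread("pics/top31.png")[130:280,200:470]
cv2.imwrite("pics/end.png",np.hstack([cv2.resize(a,(400,487)),cv2.resize(cv2.copyMakeBorder(b,0,177,0,0,0),(400,487))]))
E
```

```text
[-0.72646687 -0.30539145  0.49078653]
17.825
24.1167 [ 0.5010252  -0.3387041  -0.00126212]
side 54 [ 0.0026 -0.0989  0.1933] [-0.1283  0.1291]
top 120 [ 0.0029 -0.107   0.1946] [-0.1408  0.1391]
side 55 [ 0.0026 -0.099   0.193 ] [-0.1291  0.1288]
top 123 [ 0.0028 -0.1069  0.1941] [-0.1411  0.1387]
```

View pics/end.png

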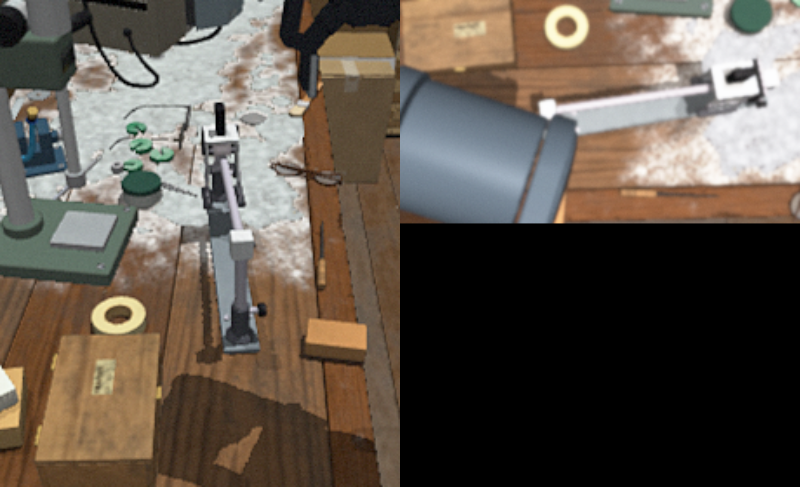

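The carrier sits against the stop (left panel (220,150), right panel (737,80)) and is not moving. Its tab is at stand y of about -0.10 to -0.107, which matches the expected -0.107. The tape roll, sanding block and tin are where they were.

```bash
python3 -c "
from cell import r
print(r.hand_in(), r.current_t())"
```

```text
the job is handed in; nothing more can be done
the job is handed in; nothing more can be done
```

The carrier was pressed onto the rail's high end at about 10 N, let go there, and ran down by itself to rest against the rubber stop; the job is handed in at about 26 s, with the gates' closing judged from the force readings, not seen directly.

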